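# Open a well of the nut box by shifting its sliding lids

### The job

Uncover the hazelnut well under the blue lid of the nut box: slide the yellow lid into the empty place, then the blue lid into the place that the yellow one has left. Slide the lids one at a time without lifting them, and press each home against the black rubber stop at the end of its slide until you feel it bear, keeping up a definite but gentle push of about 8 to 12 N for half a second, and never pushing as hard as 20 N. Leave the green lid where it is and do not disturb the other things.

Things in the scene. Friction and masses are not known exactly. Their poses are not given: they have to be found in the camera images.
- nut_box: a fixed square wooden box, 200 x 200 mm, at a yaw within half a radian; origin: centre of its underside. Flat floor 26 mm up with four wells (50 mm square, 20 mm deep, centres 40 mm either side of the middle in x and y); rim 16 mm wide, top 42 mm up, inner faces 84 mm from the middle. The lids lie on the floor, one to a well, 2 x 2.
- empty_place (a point): on the box's floor, centre of the well at (-40, -40) mm of nut_box, which starts without a lid. Lids start centred about -33 mm on the minus and +43 mm on the plus sides of the middle. Yellow and green start at either side of the empty place, either way round.
- nut_well (a point): on the box's floor, centre of the well at (+40, +40) mm of nut_box, with hazelnuts; the blue lid covers it at the start.
- rim_x (a point): middle of the inner face of the box's -x rim (x = -84 mm), 35 mm up. A straight black rubber stop strip lines this rim, parallel to it, from 31 to 44 mm up. It stands out from it by anything from 0 to 14 mm, different each time and not measured: a lid pressed home on it is centred somewhere from x = -48 to x = -34 mm, to be found by feel. It is firm.
- rim_y (a point): the same on the -y rim (y = -84 mm), with its own rubber stop strip, which also stands out by an unknown 0 to 14 mm, independent of the other: a lid pressed home on it is centred somewhere from y = -48 to y = -34 mm.
- yellow_knob (a point): a square yellow plastic lid, 72 x 72 mm and 14 mm thick, 0.25 kg give or take, with an upright round dark wooden knob (22 mm across, 30 mm tall) at its centre. This point is the middle of the knob: 30 mm above the lid's underside, so 16 mm above its top face. Axes parallel to those of nut_box. It slides along -x or -y, whichever leads to the empty place, some 76 to 91 mm, with a few mm of play sideways and 1 to 3 N of friction.
- blue_knob (a point): a square blue plastic lid, 72 x 72 mm and 14 mm thick, 0.25 kg give or take, with an upright round dark wooden knob (22 mm across, 30 mm tall) at its centre. This point is the middle of the knob: 30 mm above the lid's underside, so 16 mm above its top face. Axes parallel to those of nut_box. It slides along -y or -x into the place the yellow lid has left, some 76 to 91 mm.
- green_knob (a point): a square green plastic lid, 72 x 72 mm and 14 mm thick, 0.25 kg give or take, with an upright round dark wooden knob (22 mm across, 30 mm tall) at its centre. This point is the middle of the knob: 30 mm above the lid's underside, so 16 mm above its top face. Axes parallel to those of nut_box. It stays where it is.
- yellow_lid: the yellow lid; origin at the centre of its underside
- blue_lid: the blue lid; origin at the centre of its underside
- green_lid: the green lid; origin at the centre of its underside
- tea_glass: a clear drinking glass, 81 mm across, 101 mm tall, a bystander to leave alone; origin at the centre of its underside
- tomato_whole: a red tomato, about 58 mm, a bystander to leave alone; origin at the centre of its underside
- tape_roll: a roll of tan tape lying flat, 104 mm across, 25 mm tall, a bystander to leave alone; origin at the centre of its underside
- mug_stained: a pink and white mug, 90 mm across, 105 mm tall, a bystander to leave alone; origin at the centre of its underside
Mind the look-alikes: they are no part of the job. Of the things like the yellow_lid, leave any that is pink; of the rest the larger one is meant. Several things have the shape of the blue_lid; the one meant has the colours described above.

How it is judged:
On the way, in this order (a step that is already met when the one before it is completed fails the run):
1. the yellow lid is in the empty place and presses on the rubber stop at the end of its slide with more than 5 N (x of yellow_knob in the frame of nut_box below -0.03 m and y of yellow_knob in the frame of nut_box below -0.03 m and ((y of green_knob in the frame of nut_box above 0 m and contact force between yellow_lid and stop_x above 5 N) or (y of green_knob in the frame of nut_box below 0 m and contact force between yellow_lid and stop_y above 5 N))), for 0.35 s.
2. the blue lid is in the yellow lid's old place and presses on the rubber stop at the end of its slide with more than 5 N (x of yellow_knob in the frame of nut_box below -0.03 m and y of yellow_knob in the frame of nut_box below -0.03 m and (((y of green_knob in the frame of nut_box above 0 m and x of blue_knob in the frame of nut_box above 0.03 m and y of blue_knob in the frame of nut_box below -0.03 m) and contact force between blue_lid and stop_y above 5 N) or ((y of green_knob in the frame of nut_box below 0 m and x of blue_knob in the frame of nut_box below -0.03 m and y of blue_knob in the frame of nut_box above 0.03 m) and contact force between blue_lid and stop_x above 5 N))), for 0.35 s.
At the end, for the whole second after the job is handed in: yellow lies in the place that was empty and blue in yellow's old place (each lid centre over 30 mm from the box's middle in x and in y, on the proper sides), so that the blue lid's well is open; all lids flat on the floor (within 0.05 rad, under 3 mm up) and at rest (x of yellow_knob in the frame of nut_box below -0.03 m and y of yellow_knob in the frame of nut_box below -0.03 m and ((y of green_knob in the frame of nut_box above 0 m and x of blue_knob in the frame of nut_box above 0.03 m and y of blue_knob in the frame of nut_box below -0.03 m) or (y of green_knob in the frame of nut_box below 0 m and x of blue_knob in the frame of nut_box below -0.03 m and y of blue_knob in the frame of nut_box above 0.03 m)) and linear speed of each of yellow_lid, blue_lid, green_lid below 0.01 m/s and angle between each of yellow_knob, blue_knob, green_knob's own z axis and vertical below 0.05 rad and z of each of yellow_knob, blue_knob, green_knob in the frame of nut_box below 0.059 m); the robot touches nothing.
It fails at once if a lid is pressed on a rubber stop with more than 20 N (contact force between any of yellow_lid, blue_lid, green_lid and stop_x above 20 N or contact force between any of yellow_lid, blue_lid, green_lid and stop_y above 20 N).
It fails at once if a lid is jammed in the box, its contacts with floor, rim and stops adding up to more than 45 N (contact force between any of yellow_lid, blue_lid, green_lid and nut_box above 45 N).
It fails at once if a lid is lifted more than 12 mm (z of any of yellow_knob, blue_knob, green_knob in the frame of nut_box above 0.068 m).
It fails at once if the green lid is moved more than 10 mm (distance of green_knob from where it was at the start of the episode above 0.01 m).
It fails at once if the glass, tomato, tape roll or stained mug is moved more than 20 mm (distance of any of tea_glass, tomato_whole, tape_roll, mug_stained from where it was at the start of the episode above 0.02 m).
It also fails if it takes over 61 s, if anything falls off the work surface, if the arm or the gripper's body presses on something with over 40 N, if the wrist force passes 120 N, or if a joint passes its speed limit or range.

### The arm

A 7-joint arm with a two-finger parallel gripper is mounted at the origin on a cart in front of the work surface, level with it; the furniture and walls round the work are solid. World frame = base frame: x ahead of the robot, y to its left, z up, the work surface at z = 0. Lengths are in m, angles in rad, forces in N, time in s.
With the tool pointing down it reaches from about 0.35 to 0.9 m from the base axis. Payload 8.1 kg.
Tool frame: the origin (TCP) lies on the centre line of the jaws, within the pads' length; the fingertips stand 22 mm ahead of it and the grasp point (between the pads) lies 3 mm ahead of it; z points along the fingers, y is the line along which they close (so a half turn about z gives the same grasp; the last joint's range is limited). The gripper opens to 92 mm and grips with 3 to 60 N. Pads are 19 mm wide; open, the fingers measure 130 mm over their backs; the gripper's body (75 mm by 190 mm) begins 47 mm behind the grasp point.
Start: joints at [-1.359, 0.434, 0.025, 1.573, -0.012, 1.134, -0.075], TCP at [0.194, 0.594, 0.249] pointing down, gripper open.
Joint ranges: [-2.62, 2.62], [-0.44, 2.09], [-1.27, 1.32], [0.08, 2.57], [-1.32, 4.46], [0.12, 2], [-2.74, 2.74]. Speed limits (rad/s): [2.22, 2.22, 3.01, 3.01, 3.14, 3.14, 3.14].

### API

Orientations are given as a unit quaternion [x, y, z, w].
In Python, from rig import manip gives the robot as it stands.
- The arm moves only by the tool carry_out, never from a script. Its argument "motion" is a list of rows, each a list of 7 numbers: the shift along the tool's x, y, z in m, then the turn, a rotation vector about the tool's x, y, z in degrees, then the opening, from -1 (shut) to 1 (fully open). In form: [[tx, ty, tz, rx, ry, rz, grip], ...]. A call has 1 to 5 rows; each row shifts and turns the commanded pose from where the row before left it, along the tool's axes as they then stand; what a row does not reach is not made up. A row lasts 1/8 s, in which the tool goes at most 62.5 mm and 10.7 degrees, less where a joint would pass 70% of its speed; a pose out of reach is approached as far as the arm can. A call with a gripper value outside its range is refused whole. The fingers move at their own pace and stop on an object; "force" is the grip in N (left out, the last holds). Time passes only in rows, so rows that do not move let the fingers close. It gives the time, the measured TCP pose, the force, the opening and the grip force at its end, in the units of the state.
- manip.sense(): the state, without advancing time (a new reading comes with each control period).
- manip.read_camera(name): name is "scene" or "top"; returns a dict with "frame" (384x512x3 uint8, red, green, blue), "mtx" (3x3 intrinsics, pixels), "origin" and "orientation" of the camera in the world. Camera axes: x right, y up, looking along -z (the intrinsics and any distortion apply to the point x, -y, -z); pixel columns grow to the right and rows downward; lengths in m; the calibration is good to about 2 mm. A picture is of the moment at which its call begins. There is no depth.
- manip.hand_in(): hands the job in; it is judged then, once.
The state is a dict: "time_s": time; "joint_pos": joint angles; "dq": joint speeds; "joint_torque": joint torques, N m; "position": TCP position; "orientation": TCP orientation; "contact_force": force on the tool from outside, world axes, zero at the start; "ft_torque": the same for the moment, N m; "gripper_width": opening from 0.0 (shut) to 1.0 (fully open); "gripper_force": force on a finger pad.
Only numpy, scipy, OpenCV 4.12 (cv2) and the standard library are available. Lean on these libraries where they do the work, as an engineer would, in place of code of your own. Each camera call takes 0.05 s, during which the arm holds its last target. There are 200 camera calls.

## Working session

There is one attempt and no reset: what is moved stays moved. The work goes in short steps, Python scripts to look and compute and a tool call to move; the robot and the scene stay as the last step left them, time stands still between calls to the robot, and variables do not carry over. Pictures are saved under pics/ and viewed, at most 10 in all, crops included, and the job is handed in when it is done.

Besides the shell and the picture viewer there is one more tool, called in YAML: its name, and indented under it one key for each argument. carry_out: Moves the arm, as the interface text tells. Its arguments: {"type":"object","properties":{"motion":{"type":"array"},"force":{"type":"number"}},"required":["motion"]}

```bash
mkdir -p pics; cat > h.py <<'E'
import numpy as np, cv2
from rig import manip
from scipy.spatial.transform import Rotation as R
def snap(n,out=None):
    c=manip.read_camera(n); np.savez('%s.npz'%n,**c)
    if out: cv2.imwrite('pics/'+out,c['frame'][:,:,::-1])
    return c
def load(n): return dict(np.load('%s.npz'%n))
def proj(c,p):
    q=(np.atleast_2d(p)-c['origin'])@R.from_quat(c['orientation']).as_matrix(); q=q*[1,-1,-1]
    u=q@np.array(c['mtx']).T; return u[:,:2]/u[:,2:]
def pix(c,uv,z):
    d=np.linalg.solve(c['mtx'],[uv[0],uv[1],1])*[1,-1,-1]; d=R.from_quat(c['orientation']).apply(d)
    return c['origin']+d*(z-c['origin'][2])/d[2]
E
python3 - <<'E'
from h import *
a=snap('top');b=snap('scene')
im=np.hstack([a['frame'],b['frame']])[:,:,::-1]
cv2.imwrite('pics/a.png',cv2.resize(a['frame'][:,:,::-1],(800,600),interpolation=cv2.INTER_CUBIC))
cv2.imwrite('pics/b.png',cv2.resize(b['frame'][:,:,::-1],(800,600),interpolation=cv2.INTER_CUBIC))
for c in(a,b):print(c.keys(),c['mtx'],c['origin'],c['orientation'])
print(manip.sense())
E
```

```text
dict_keys(['frame', 'mtx', 'origin', 'orientation']) [[415.51362449   0.         259.85256224]
 [  0.         415.51362449 193.49109268]
 [  0.           0.           1.        ]] [ 0.44560627 -0.12417234  1.33529532] [-0.02174066  0.03794795  0.71197805 -0.70083847]
dict_keys(['frame', 'mtx', 'origin', 'orientation']) [[377.37293906   0.         252.13009927]
 [  0.         377.37293906 185.58728539]
 [  0.           0.           1.        ]] [-0.52631358  0.03473332  0.96254887] [-0.27692648  0.32322968  0.68337209 -0.5931584 ]
{'time_s': 0.1, 'joint_pos': array([-1.35859655,  0.43515719,  0.02498117,  1.57397543, -0.01154142,
        1.13401426, -0.07510468]), 'dq': array([-0.00016824, -0.00158032, -0.00090984, -0.00279639, -0.00092925,
       -0.00032439,  0.00034729]), 'joint_torque': array([ 2.57985790e-03, -6.69122815e+01,  9.87453014e-01, -3.15144610e+01,
       -6.06441032e-02,  3.74428206e-02,  5.25322685e-05]), 'position': array([0.19345595, 0.59386823, 0.248033  ]), 'orientation': array([ 1.56778295e-01,  9.87633570e-01, -7.05346819e-04, -1.85474019e-05]), 'contact_force': array([-0.08352507, -0.06772642,  0.7045073 ]), 'ft_torque': array([ 0.05911562,  0.00379035, -0.00294414]), 'gripper_force': 0.0, 'gripper_width': 1.0011636793547143}
```

View pics/a.png

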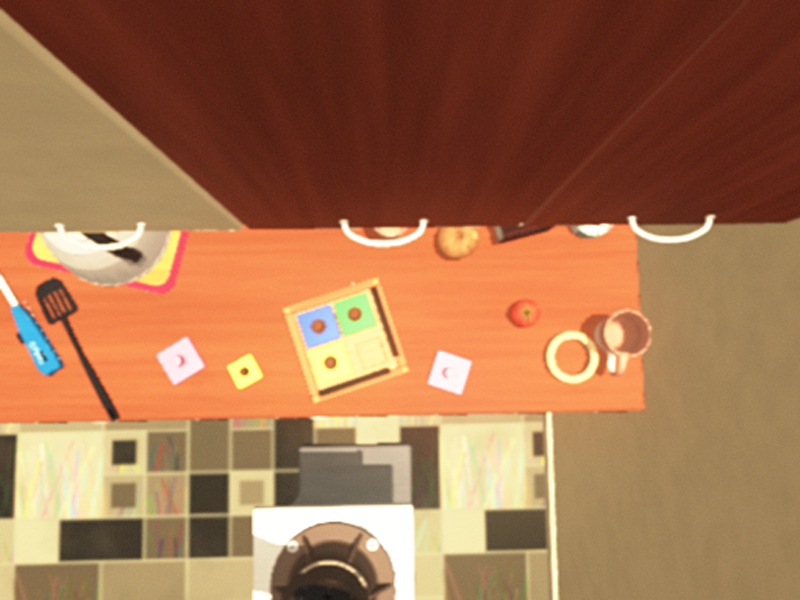

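View pics/b.png

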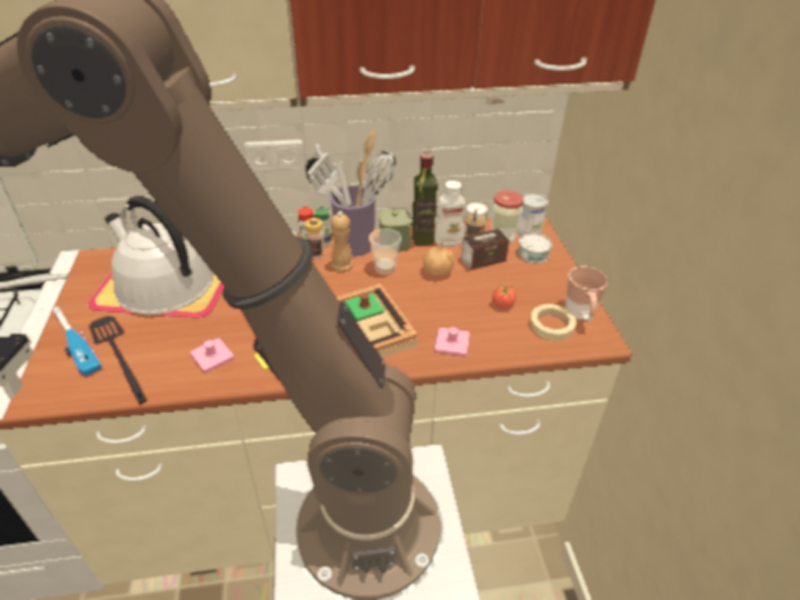

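Candidates (top view, 800x600): for yellow, the large yellow lid in the box (331,362), the small yellow one outside (245,371), and pink ones (180,360) and (450,372). For blue there is only the lid in the box (318,325); green is at (354,313). I choose the lids in the box. The empty place is at (370,350), with black stops at the right (388,320) and bottom (355,383). So yellow slides along box -y (image right) and blue along box -x (image down).

```bash
python3 - <<'E'
from h import *
a=load('top'); im=a['frame'][170:265,175:270,::-1]
cv2.imwrite('pics/c.png',cv2.resize(im,(570,570),interpolation=cv2.INTER_CUBIC))
E
```

```text
(no output)
```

View pics/c.png

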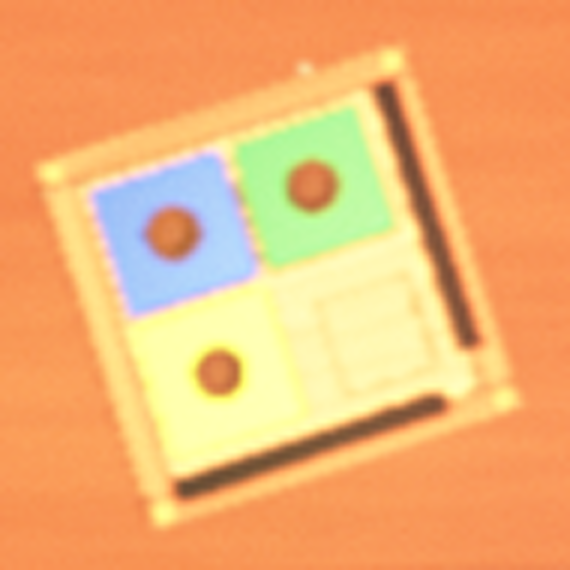

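```bash
cat >> h.py <<'E'
def tomove(tgt):
    s=manip.sense(); return R.from_quat(s['orientation']).inv().apply(np.array(tgt)-s['position'])
E
python3 - <<'E'
from h import *
a=load('top'); f=lambda u:(175+(u[0]+.5)/6-.5,170+(u[1]+.5)/6-.5)
C=np.array([pix(a,f(u),.042) for u in[(38,168),(398,48),(520,402),(158,525)]])  # (+x+y),(+x-y),(-x-y),(-x+y)
c=C.mean(0); dx=(C[0]+C[1]-C[2]-C[3])/2; dy=(C[0]+C[3]-C[1]-C[2])/2
print(C,c,np.linalg.norm(dx),np.linalg.norm(dy),np.arctan2(dx[1],dx[0]),np.arctan2(-dy[0],dy[1]))
yaw=(np.arctan2(dx[1],dx[0])+np.arctan2(-dy[0],dy[1]))/2
B=R.from_euler('z',yaw)
for n,u in dict(y=(218,371),b=(172,232),g=(312,185)).items():
    p=pix(a,f(u),.071); print(n,p,B.inv().apply(p-c)*1000, tomove(p))
print(yaw,B.as_matrix(), R.from_quat(manip.sense()['orientation']).as_matrix())
for t in((-.033,.043),(.043,.043)): print(c+B.apply([*t,0]))
E
```

```text
[[ 0.54572612  0.09087217  0.042     ]
 [ 0.60571876 -0.09629319  0.042     ]
 [ 0.42085186 -0.1568538   0.042     ]
 [ 0.36133049  0.02975843  0.042     ]] [ 0.48340681 -0.0331291   0.042     ] 0.19439616199262438 0.19620989133852834 0.31830233614990333 0.30947283164979505
y [ 0.43954991 -0.00419775  0.071     ] [-32.78126908  41.05896824  29.        ] [-0.41917208 -0.49220733  0.17779915]
b [0.50998824 0.01854555 0.071     ] [41.23767021 40.94260089 29.        ] [-0.47910463 -0.44876882  0.17774944]
g [ 0.53274647 -0.05241568  0.071     ] [ 40.97405755 -33.57829135  29.        ] [-0.5227193  -0.50919385  0.17784203]
0.31388758389984917 [[ 0.95114044 -0.3087586   0.        ]
 [ 0.3087586   0.95114044  0.        ]
 [ 0.          0.          1.        ]] [[-9.50841132e-01  3.09678989e-01 -2.57802217e-04]
 [ 3.09679041e-01  9.50840137e-01 -1.38743273e-03]
 [-1.84530070e-04 -1.39906405e-03 -9.99999004e-01]]
[ 0.43874255 -0.00241909  0.042     ]
[0.51102922 0.02104656 0.042     ]
```

carry_out:
  motion:
    - [-0.03, -0.035, 0, 0, 0, 0, 0]
    - [-0.035, -0.041, 0, 0, 0, 0, 0]
    - [-0.035, -0.041, 0, 0, 0, 0, 0]
    - [-0.035, -0.041, 0, 0, 0, 0, 0]
    - [-0.035, -0.041, 0, 0, 0, 0, 0]
  force: 15

```text
time_s: 0.72
position: [0.294, 0.3505, 0.2486]
orientation: [0.157, 0.988, -0.0, -0.0]
contact_force: [0.8, 1.2, 0.6]
gripper_width: 0.52
gripper_force: 0.0
```

carry_out:
  motion:
    - [-0.035, -0.041, 0, 0, 0, 0, 0]
    - [-0.035, -0.041, 0, 0, 0, 0, 0]
    - [-0.035, -0.041, 0, 0, 0, 0, 0]
    - [-0.035, -0.041, 0, 0, 0, 0, 0]
    - [-0.035, -0.041, 0, 0, 0, 0, 0]

```text
time_s: 1.35
position: [0.3967, 0.1016, 0.2487]
orientation: [0.157, 0.988, 0.0, 0.0]
contact_force: [1.8, 0.9, 0.1]
gripper_width: 0.503
gripper_force: 0.0
```

carry_out:
  motion:
    - [0, 0, 0.015, 0, 0, -9, 0]
    - [0, 0, 0.015, 0, 0, -9, 0]
    - [0, 0, 0.015, 0, 0, -9, 0]
    - [0, 0, 0.015, 0, 0, -9, 0]
    - [0, 0, 0, 0, 0, 0, 0]

```text
time_s: 1.98
position: [0.3956, 0.1029, 0.1879]
orientation: [-0.155, 0.988, -0.0, -0.001]
contact_force: [0.7, -0.6, 0.3]
gripper_width: 0.498
gripper_force: 0.0
```

```bash
python3 - <<'E'
from h import *
s=manip.sense(); M=R.from_quat(s['orientation']).as_matrix(); print(s['time_s'],s['position'],M,s['joint_pos'],s['contact_force'])
print(tomove([.4392,-.0033,.067]), np.degrees(np.arctan2(M[1,1],M[0,1])))
E
```

```text
1.975 [0.39562607 0.10292314 0.18792035] [[-9.51637553e-01 -3.07215067e-01 -2.20705500e-03]
 [-3.07213471e-01  9.51640062e-01 -1.03738317e-03]
 [ 2.41902170e-03 -3.09175753e-04 -9.99997026e-01]] [-0.63157644  0.15226224  0.27972627  2.16273152 -0.05620962  0.83564976
  1.5659612 ] [ 0.74453247 -0.6159415   0.30378544]
[-0.00912591 -0.11443537  0.12093401] 107.89147826548123
```

carry_out:
  motion:
    - [-0.003, -0.038, 0, 0, 0, 0, 0]
    - [-0.003, -0.038, 0.02, 0, 0, 0, 0]
    - [-0.003, -0.038, 0.03, 0, 0, 0, 0]
    - [0, 0, 0.03, 0, 0, 0, 0]
    - [0, 0, 0, 0, 0, 0, 0]

```text
time_s: 2.6
position: [0.4391, -0.0027, 0.1079]
orientation: [-0.154, 0.988, -0.0, -0.002]
contact_force: [0.1, -0.2, 1.5]
gripper_width: 0.5
gripper_force: 0.0
```

```bash
python3 - <<'E'
from h import *
a=snap('top'); s=snap('scene')
im=np.hstack([cv2.resize(a['frame'][165:265,175:270],(380,400),interpolation=2),cv2.resize(s['frame'][150:250,165:265],(400,400),interpolation=2)])[:,:,::-1]
cv2.imwrite('pics/d.png',im); print(tomove([.4392,-.0033,.067]))
E
```

```text
[ 0.00154674 -0.00085104  0.04254054]
```

View pics/d.png

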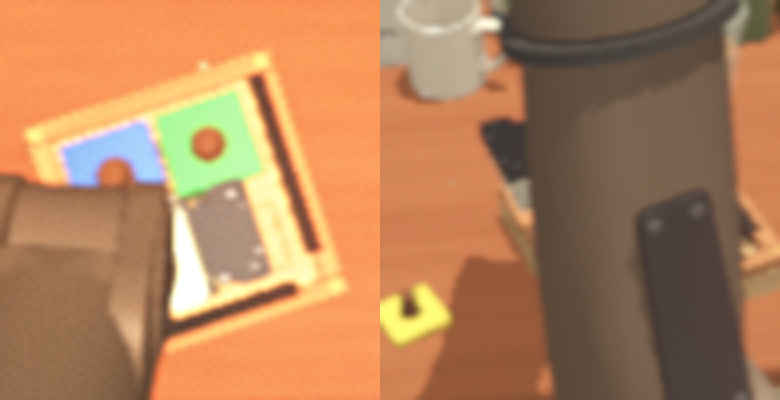

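The hand hides yellow (left panel): the gripper edge is at (230,230), while blue and green are undisturbed. The estimate looks sound, so I descend and grip.

carry_out:
  motion:
    - [0.001, 0, 0.021, 0, 0, 0, 0]
    - [0, 0, 0.019, 0, 0, 0, 0]
    - [0, 0, 0, 0, 0, 0, -0.7]
    - [0, 0, 0, 0, 0, 0, -0.7]
    - [0, 0, 0, 0, 0, 0, -0.7]
  force: 12

```text
time_s: 3.32
position: [0.4399, -0.0021, 0.0698]
orientation: [-0.156, 0.988, 0.0, 0.001]
contact_force: [-0.5, 0.4, 6.7]
gripper_width: 0.236
gripper_force: 12.0
```

carry_out:
  motion:
    - [0, 0, -0.001, 0, 0, 0, -0.7]
    - [0, 0, 0, 0, 0, 0, -0.7]
    - [0, 0, 0, 0, 0, 0, -0.7]

```text
time_s: 3.7
position: [0.4391, -0.0028, 0.0698]
orientation: [-0.156, 0.988, 0.0, -0.0]
contact_force: [-1.0, 0.0, 1.6]
gripper_width: 0.235
gripper_force: 12.0
```

carry_out:
  motion:
    - [0, -0.006, 0, 0, 0, 0, -0.7]
    - [0, -0.012, 0, 0, 0, 0, -0.7]
    - [0, -0.015, 0, 0, 0, 0, -0.7]
    - [0, -0.015, 0, 0, 0, 0, -0.7]
    - [0, -0.012, 0, 0, 0, 0, -0.7]

```text
time_s: 4.32
position: [0.458, -0.0606, 0.0698]
orientation: [-0.156, 0.988, 0.0, 0.0]
contact_force: [-0.7, 6.5, 6.6]
gripper_width: 0.239
gripper_force: 12.0
```

carry_out:
  motion:
    - [0, -0.006, 0, 0, 0, 0, -0.7]
    - [0, -0.002, 0, 0, 0, 0, -0.7]
    - [0, 0, 0, 0, 0, 0, -0.7]

```text
time_s: 4.7
position: [0.4603, -0.0676, 0.0698]
orientation: [-0.156, 0.988, 0.0, 0.0]
contact_force: [-1.5, 3.6, 6.6]
gripper_width: 0.235
gripper_force: 12.0
```

```bash
cat >> h.py <<'E'
Bx=R.from_euler('z',.3139); bc=np.array([.4834,-.0331,0])
def st():
    s=manip.sense(); print(s['time_s'],'box mm',Bx.inv().apply(s['position']-bc)*1000,'F box',Bx.inv().apply(s['contact_force']),'w',s['gripper_width'],s['gripper_force'],'tau',s['ft_torque'])
E
python3 -c "
from h import *
st()"
```

```text
4.7 box mm [-32.66446707 -25.69164227  69.83649008] F box [-0.3327689   3.8625555   6.60884601] w 0.23521998853493453 12.000625133514404 tau [0.95125311 0.41363806 0.02033307]
```

carry_out:
  motion:
    - [0.001, -0.003, -0.001, 0, 0, 0, -0.7]
    - [0, -0.002, 0, 0, 0, 0, -0.7]
    - [0, -0.001, 0, 0, 0, 0, -0.7]

```text
time_s: 5.08
position: [0.461, -0.0741, 0.0705]
orientation: [-0.156, 0.988, -0.0, -0.0]
contact_force: [-1.5, -0.0, -3.5]
gripper_width: 0.237
gripper_force: 12.0
```

carry_out:
  motion:
    - [0, -0.001, 0, 0, 0, 0, -0.7]
    - [0, -0.001, 0, 0, 0, 0, -0.7]

```text
time_s: 5.32
position: [0.4617, -0.0754, 0.0706]
orientation: [-0.156, 0.988, -0.0, -0.0]
contact_force: [-1.3, 0.7, -4.3]
gripper_width: 0.235
gripper_force: 12.0
```

```bash
python3 -c "
from h import *
st()"
```

```text
5.325 box mm [-33.6856089  -33.49191924  70.64535896] F box [-1.02600159  1.03792899 -4.28276206] w 0.23497486676532697 11.997746676206589 tau [0.05013751 0.03929763 0.03124001]
```

carry_out:
  motion:
    - [0, -0.001, 0.0006, 0, 0, 0, -0.7]
    - [0, -0.001, 0, 0, 0, 0, -0.7]

```text
time_s: 5.58
position: [0.4623, -0.0772, 0.0701]
orientation: [-0.156, 0.988, 0.0, -0.0]
contact_force: [0.4, -0.8, -4.1]
gripper_width: 0.234
gripper_force: 12.0
```

carry_out:
  motion:
    - [0, -0.001, 0, 0, 0, 0, -0.7]

```text
time_s: 5.7
position: [0.4627, -0.0782, 0.0701]
orientation: [-0.156, 0.988, 0.0, 0.0]
contact_force: [-0.4, -0.0, -2.7]
gripper_width: 0.236
gripper_force: 12.0
```

```bash
python3 -c "
from h import *
st()"
```

```text
5.7 box mm [-33.63842097 -36.46989068  70.11719048] F box [-0.37869581  0.07578692 -2.73184213] w 0.2355267220803644 11.997740417718887 tau [ 0.0716398  -0.01058753 -0.04200023]
```

carry_out:
  motion:
    - [0, -0.001, 0.0004, 0, 0, 0, -0.7]
    - [0, -0.001, 0, 0, 0, 0, -0.7]

```text
time_s: 5.95
position: [0.4632, -0.0795, 0.0699]
orientation: [-0.156, 0.988, 0.0, -0.0]
contact_force: [-1.7, 2.3, 0.9]
gripper_width: 0.233
gripper_force: 12.0
```

carry_out:
  motion:
    - [0, -0.001, 0, 0, 0, 0, -0.7]
    - [0, 0, 0, 0, 0, 0, -0.7]

```text
time_s: 6.2
position: [0.4637, -0.0809, 0.0699]
orientation: [-0.156, 0.988, 0.0, 0.0]
contact_force: [-1.2, 2.6, 2.4]
gripper_width: 0.239
gripper_force: 12.0
```

```bash
python3 -c "
from h import *
st()"
```

```text
6.2 box mm [-33.46600518 -39.36783169  69.85316957] F box [-0.36472216  2.85539916  2.40675878] w 0.23918070393974442 11.999980062246323 tau [0.75834141 0.21843003 0.02067088]
```

Friction on the floor is about 3 N. I keep feeling forward.

carry_out:
  motion:
    - [0, -0.001, 0, 0, 0, 0, -0.7]
    - [0, -0.001, 0, 0, 0, 0, -0.7]

```text
time_s: 6.45
position: [0.4642, -0.0822, 0.0698]
orientation: [-0.156, 0.988, 0.0, -0.0]
contact_force: [-3.1, 9.1, 6.6]
gripper_width: 0.236
gripper_force: 12.0
```

carry_out:
  motion:
    - [0, -0.001, 0, 0, 0, 0, -0.7]
    - [0, 0, 0, 0, 0, 0, -0.7]

```text
time_s: 6.7
position: [0.4642, -0.0823, 0.0698]
orientation: [-0.157, 0.988, 0.001, -0.0]
contact_force: [-2.9, 9.5, 7.7]
gripper_width: 0.236
gripper_force: 12.0
```

carry_out:
  motion:
    - [0, -0.0005, 0, 0, 0, 0, -0.7]
    - [0, 0, 0, 0, 0, 0, -0.7]

```text
time_s: 6.95
position: [0.4642, -0.0823, 0.0698]
orientation: [-0.157, 0.988, 0.001, -0.0]
contact_force: [-2.7, 10.5, 7.9]
gripper_width: 0.236
gripper_force: 12.0
```

```bash
python3 -c "
from h import *
st()"
```

```text
6.95 box mm [-33.4605738  -40.86675964  69.78786911] F box [ 0.65043933 10.85624169  7.91990971] w 0.23589140733384162 12.004702538251877 tau [2.56632666 0.76217676 0.02483886]
```

carry_out:
  motion:
    - [0, -0.0007, 0, 0, 0, 0, -0.7]
    - [0, 0, 0, 0, 0, 0, -0.7]
    - [0, 0, 0, 0, 0, 0, -0.7]
    - [0, 0, 0, 0, 0, 0, -0.7]
    - [0, 0, 0, 0, 0, 0, -0.7]

```text
time_s: 7.58
position: [0.4643, -0.0824, 0.0698]
orientation: [-0.157, 0.988, 0.002, -0.001]
contact_force: [-4.2, 13.5, 9.5]
gripper_width: 0.234
gripper_force: 12.0
```

```bash
python3 -c "
from h import *
st()"
```

```text
7.575 box mm [-33.38956483 -40.94589153  69.76510956] F box [ 0.18975105 14.10893481  9.48565169] w 0.23414212160156947 12.005759552121162 tau [ 3.0141418   0.82579785 -0.0698926 ]
```

carry_out:
  motion:
    - [0, 0.002, -0.001, 0, 0, 0, -0.7]
    - [0, 0, 0, 0, 0, 0, 0]
    - [0, 0, 0, 0, 0, 0, 0]
    - [0, 0, -0.025, 0, 0, 0, 0]
    - [0, 0, -0.03, 0, 0, 0, 0]

```text
time_s: 8.2
position: [0.4639, -0.0838, 0.126]
orientation: [-0.156, 0.988, -0.0, -0.001]
contact_force: [0.1, -0.1, -0.3]
gripper_width: 0.501
gripper_force: 0.0
```

carry_out:
  motion:
    - [0, 0, 0, 0, 0, 9, 0]
    - [0, 0, 0, 0, 0, 9, 0]
    - [0, 0, 0, 0, 0, 9, 0]
    - [0, 0, 0, 0, 0, 9, 0]
    - [0, 0, 0, 0, 0, 9, 0]

```text
time_s: 8.82
position: [0.4644, -0.0838, 0.1259]
orientation: [0.237, 0.972, -0.0, 0.0]
contact_force: [-0.3, -0.2, 0.3]
gripper_width: 0.5
gripper_force: 0.0
```

carry_out:
  motion:
    - [0, 0, 0, 0, 0, 9, 0]
    - [0, 0, 0, 0, 0, 9, 0]
    - [0, 0, 0, 0, 0, 9, 0]
    - [0, 0, 0, 0, 0, 9, 0]
    - [0, 0, 0, 0, 0, 9, 0]

```text
time_s: 9.45
position: [0.4644, -0.0838, 0.1259]
orientation: [0.59, 0.807, -0.0, 0.0]
contact_force: [-0.2, -0.6, -0.2]
gripper_width: 0.5
gripper_force: 0.0
```

```bash
python3 - <<'E'
from h import *
st(); s=manip.sense(); M=R.from_quat(s['orientation']).as_matrix(); print(M,s['joint_pos'])
print(tomove([.5105,.0195,.07]), np.degrees(np.arctan2(M[1,1],M[0,1])))
E
```

```text
9.45 box mm [-33.70641457 -42.33607376 125.87471358] F box [-0.40452015 -0.53678022 -0.17244336] w 0.49967056568942175 0.0 tau [-0.08091612 -0.02547608  0.00691632]
[[-3.02679890e-01  9.53092066e-01  6.30461272e-04]
 [ 9.53091936e-01  3.02680273e-01 -6.42772903e-04]
 [-8.03449944e-04  4.06333123e-04 -9.99999595e-01]] [-0.51379289  0.41798705  0.76732783  2.12551949 -0.42444926  0.75201539
  0.83475489]
[0.08452571 0.075162   0.05583736] 17.618659406566973
```

carry_out:
  motion:
    - [0.028, 0.025, 0, 0, 0, 0, 0]
    - [0.028, 0.025, 0, 0, 0, 0, 0]
    - [0.0285, 0.025, 0.015, 0, 0, 0, 0]
    - [0, 0, 0.02, 0, 0, 0.4, 0]
    - [0, 0, 0, 0, 0, 0, 0]

```text
time_s: 10.07
position: [0.5088, 0.0201, 0.0898]
orientation: [0.591, 0.807, -0.001, -0.0]
contact_force: [-0.1, -0.6, -0.2]
gripper_width: 0.503
gripper_force: 0.0
```

```bash
python3 - <<'E'
from h import *
a=snap('top')
cv2.imwrite('pics/e.png',cv2.resize(a['frame'][165:265,175:275],(500,500),interpolation=2)[:,:,::-1]); print(tomove([.5105,.0195,.0715])); st()
E
```

```text
[-0.00041594  0.00123149  0.01913495]
10.125 box mm [40.81194892 42.1004654  90.63612843] F box [ 0.21870912 -0.0097362  -0.53622008] w 0.5032054539229784 0.0 tau [-0.13895595 -0.01896412  0.04641481]
```

View pics/e.png

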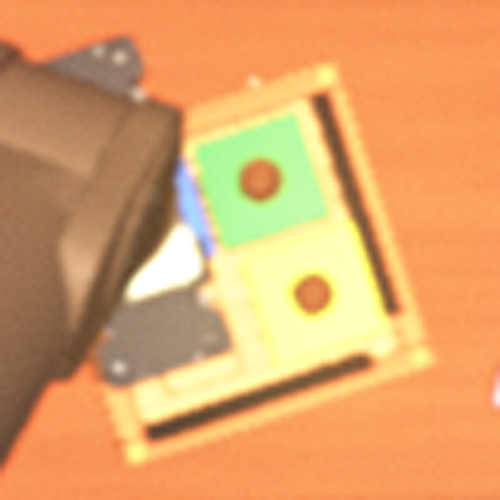

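Yellow lies against the right stop, with its knob at (313,293), and green at (260,180) is unmoved. The hand is over blue.

carry_out:
  motion:
    - [0, 0.001, 0.018, 0, 0, 0, 0]
    - [0, 0, 0, 0, 0, 0, -0.7]
    - [0, 0, 0, 0, 0, 0, -0.7]
    - [0, 0, 0, 0, 0, 0, -0.7]
  force: 15

```text
time_s: 10.62
position: [0.5108, 0.0206, 0.0731]
orientation: [0.591, 0.807, 0.0, 0.0]
contact_force: [-0.6, -0.3, -2.3]
gripper_width: 0.232
gripper_force: 15.0
```

```bash
python3 -c "
from h import *
st()"
```

```text
10.625 box mm [42.64853741 42.63517992 73.11108986] F box [-0.6869081  -0.13669102 -2.2714306 ] w 0.23214353316382672 15.011408776044846 tau [-0.16703441  0.03168736 -0.01988914]
```

carry_out:
  motion:
    - [0, -0.006, 0.0006, 0, 0, 0, -0.7]
    - [0, -0.012, 0, 0, 0, 0, -0.7]
    - [0, -0.015, 0, 0, 0, 0, -0.7]
    - [0, -0.015, 0, 0, 0, 0, -0.7]
    - [0, -0.012, 0, 0, 0, 0, -0.7]

```text
time_s: 11.25
position: [0.4543, 0.0025, 0.073]
orientation: [0.591, 0.807, 0.001, 0.001]
contact_force: [5.1, 2.0, 6.6]
gripper_width: 0.231
gripper_force: 15.0
```

carry_out:
  motion:
    - [0, -0.006, 0, 0, 0, 0, -0.7]
    - [0, -0.002, 0, 0, 0, 0, -0.7]
    - [0, 0, 0, 0, 0, 0, -0.7]

```text
time_s: 11.62
position: [0.4467, 0.0001, 0.073]
orientation: [0.591, 0.807, 0.001, 0.001]
contact_force: [2.7, 1.1, 8.1]
gripper_width: 0.237
gripper_force: 15.0
```

```bash
python3 -c "
from h import *
st()"
```

```text
11.625 box mm [-24.66595501  42.94582588  72.97134657] F box [2.89295916 0.2386767  8.07927035] w 0.23717303163736086 15.008409172296524 tau [ 0.03909183 -0.47240249 -0.04368752]
```

carry_out:
  motion:
    - [0, -0.003, -0.0008, 0, 0, 0, -0.7]
    - [0, -0.003, 0, 0, 0, 0, -0.7]
    - [0, -0.001, 0, 0, 0, 0, -0.7]

```text
time_s: 12.0
position: [0.4388, -0.0019, 0.073]
orientation: [0.591, 0.807, 0.0, 0.0]
contact_force: [2.4, 0.1, 1.7]
gripper_width: 0.231
gripper_force: 15.0
```

carry_out:
  motion:
    - [0, -0.001, 0, 0, 0, 0, -0.7]
    - [0, -0.001, 0, 0, 0, 0, -0.7]

```text
time_s: 12.25
position: [0.4373, -0.0025, 0.073]
orientation: [0.591, 0.807, 0.0, 0.0]
contact_force: [3.0, 1.0, 2.3]
gripper_width: 0.235
gripper_force: 15.0
```

```bash
python3 -c "
from h import *
st()"
```

```text
12.25 box mm [-34.36060187  43.33112619  73.00700839] F box [ 3.16308192 -0.02487637  2.26924756] w 0.23526320475198034 15.000327676534653 tau [ 0.10930062 -0.51630226 -0.01116944]
```

carry_out:
  motion:
    - [0, -0.001, 0, 0, 0, 0, -0.7]
    - [0, -0.001, 0, 0, 0, 0, -0.7]

```text
time_s: 12.5
position: [0.4354, -0.0031, 0.073]
orientation: [0.591, 0.807, 0.0, 0.0]
contact_force: [3.3, 0.7, 3.0]
gripper_width: 0.238
gripper_force: 15.0
```

carry_out:
  motion:
    - [0, -0.001, 0, 0, 0, 0, -0.7]

```text
time_s: 12.62
position: [0.4344, -0.0034, 0.073]
orientation: [0.591, 0.807, 0.0, 0.0]
contact_force: [4.4, 0.7, 3.6]
gripper_width: 0.231
gripper_force: 15.0
```

```bash
python3 -c "
from h import *
st()"
```

```text
12.625 box mm [-37.45601199  43.35495406  72.99417552] F box [ 4.42608072 -0.66756109  3.57029312] w 0.23103947610163736 15.000466704368591 tau [ 0.12795628 -0.70543929 -0.01455347]
```

carry_out:
  motion:
    - [0, -0.001, 0, 0, 0, 0, -0.7]
    - [0, -0.001, 0, 0, 0, 0, -0.7]

```text
time_s: 12.88
position: [0.4325, -0.004, 0.073]
orientation: [0.591, 0.807, 0.0, 0.0]
contact_force: [3.5, 1.1, 4.2]
gripper_width: 0.235
gripper_force: 15.0
```

carry_out:
  motion:
    - [0, -0.001, -0.0003, 0, 0, 0, -0.7]
    - [0, 0, 0, 0, 0, 0, -0.7]

```text
time_s: 13.12
position: [0.4314, -0.0043, 0.0732]
orientation: [0.591, 0.807, 0.0, 0.0]
contact_force: [4.8, 1.8, -0.4]
gripper_width: 0.236
gripper_force: 15.0
```

```bash
python3 -c "
from h import *
st()"
```

```text
13.125 box mm [-40.58640673  43.4972943   73.16037807] F box [ 5.17376215  0.25372724 -0.39644283] w 0.235501719192113 15.003688484430313 tau [ 0.21121055 -0.96810347 -0.03486933]
```

carry_out:
  motion:
    - [0, -0.001, 0, 0, 0, 0, -0.7]
    - [0, 0, 0, 0, 0, 0, -0.7]

```text
time_s: 13.38
position: [0.4312, -0.0043, 0.0733]
orientation: [0.591, 0.807, 0.0, 0.001]
contact_force: [6.6, 1.9, -1.1]
gripper_width: 0.236
gripper_force: 15.0
```

carry_out:
  motion:
    - [0, -0.0005, 0, 0, 0, 0, -0.7]
    - [0, 0, 0, 0, 0, 0, -0.7]

```text
time_s: 13.62
position: [0.4311, -0.0043, 0.0734]
orientation: [0.591, 0.807, 0.001, 0.001]
contact_force: [7.4, 3.6, -0.8]
gripper_width: 0.233
gripper_force: 15.0
```

```bash
python3 -c "
from h import *
st()"
```

```text
13.625 box mm [-40.85241824  43.49192919  73.39955712] F box [ 8.16920781  1.13003545 -0.77283706] w 0.23323313745078209 15.020353496074677 tau [ 0.64432524 -1.70187066 -0.00582406]
```

carry_out:
  motion:
    - [0, -0.001, 0.0003, 0, 0, 0, -0.7]
    - [0, 0, 0, 0, 0, 0, -0.7]

```text
time_s: 13.88
position: [0.4311, -0.0044, 0.0734]
orientation: [0.591, 0.807, 0.001, 0.001]
contact_force: [8.2, 4.0, -0.5]
gripper_width: 0.232
gripper_force: 15.0
```

```bash
python3 -c "
from h import *
st()"
```

```text
13.875 box mm [-40.89532378  43.4716441   73.40234018] F box [ 9.04113303  1.2575881  -0.4596056 ] w 0.23202002400520397 15.017104893922806 tau [ 0.90415117 -2.06206448 -0.02677423]
```

carry_out:
  motion:
    - [0, -0.001, 0.0003, 0, 0, 0, -0.7]
    - [0, -0.0005, 0, 0, 0, 0, -0.7]
    - [0, 0, 0, 0, 0, 0, -0.7]
    - [0, 0, 0, 0, 0, 0, -0.7]
    - [0, 0, 0, 0, 0, 0, -0.7]

```text
time_s: 14.5
position: [0.431, -0.0045, 0.0735]
orientation: [0.59, 0.807, 0.002, 0.002]
contact_force: [11.8, 7.1, 1.4]
gripper_width: 0.235
gripper_force: 15.0
```

```bash
python3 -c "
from h import *
st()"
```

```text
14.5 box mm [-41.02758017  43.40963474  73.47668516] F box [13.37228673  3.09042152  1.44353529] w 0.23506404666830577 15.02371832728386 tau [ 1.41376219 -2.61211059  0.01711236]
```

carry_out:
  motion:
    - [0, 0, 0, 0, 0, 0, -0.7]
    - [0, 0, 0, 0, 0, 0, -0.7]
    - [0, 0.003, 0, 0, 0, 0, -0.7]
    - [0, 0, 0, 0, 0, 0, 0]
    - [0, 0, 0, 0, 0, 0, 0]

```text
time_s: 15.12
position: [0.4288, -0.0048, 0.0722]
orientation: [0.591, 0.807, -0.001, -0.001]
contact_force: [-0.3, 1.0, -0.2]
gripper_width: 0.401
gripper_force: 0.0
```

carry_out:
  motion:
    - [0, 0, -0.03, 0, 0, 0, 0]
    - [0, 0, -0.05, 0, 0, 0, 0]
    - [0.05, 0, -0.03, 0, 0, 0, 0]
    - [0.06, 0, 0, 0, 0, 0, 0]
    - [0.06, 0, 0, 0, 0, 0, 0]

```text
time_s: 15.75
position: [0.3779, 0.1581, 0.1824]
orientation: [0.591, 0.807, 0.0, -0.0]
contact_force: [1.7, 0.7, 0.9]
gripper_width: 0.497
gripper_force: 0.0
```

carry_out:
  motion:
    - [0.05, 0, 0, 0, 0, 0, 0]
    - [0.05, 0, 0, 0, 0, 0, 0]
    - [0, 0, 0, 0, 0, 0, 0]

```text
time_s: 16.12
position: [0.3471, 0.2549, 0.1816]
orientation: [0.588, 0.809, -0.001, -0.0]
contact_force: [1.0, -0.8, -0.4]
gripper_width: 0.503
gripper_force: 0.0
```

```bash
python3 - <<'E'
from h import *
a=snap('top'); st()
cv2.imwrite('pics/f.png',cv2.resize(a['frame'][165:265,175:275],(600,600),interpolation=2)[:,:,::-1])
E
```

```text
16.175 box mm [-40.66177746 313.68631349 181.68517365] F box [-0.19465389 -0.72787867 -0.01931695] w 0.5028576637251836 0.0 tau [-0.0763794   0.06880581  0.04610337]
```

View pics/f.png

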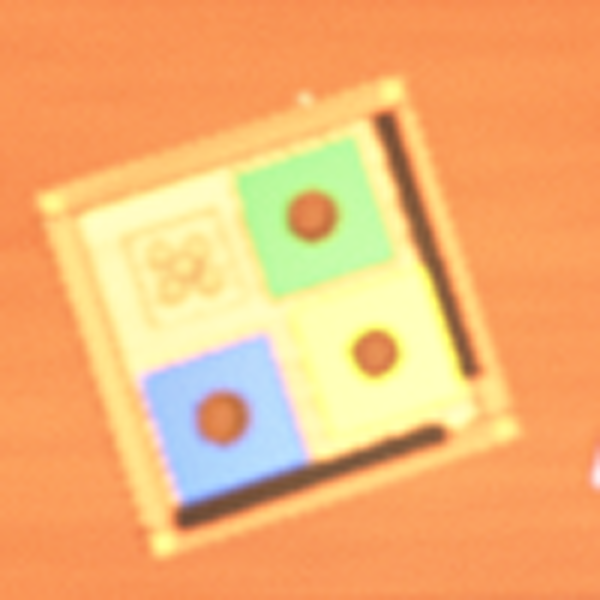

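The hazelnut well at (185,268) is open. Blue, at (222,417), bears on the lower stop, yellow, at (375,352), on the right one, and green is unmoved.

```bash
python3 -c "
from rig import manip
print(manip.hand_in())"
```

```text
the job is handed in; nothing more can be done
None
```

The job is handed in, though the hand-in gave no verdict: the yellow and then the blue lid were slid home and pressed on their stops (about 10 N each, estimated after subtracting friction), the hazelnut well is open, and the green lid is where it started.

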